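# Raise and lock the microscope lamp post

## Robot

A 7-joint arm with a two-finger parallel gripper is mounted at the origin on the work surface. World frame = base frame: x ahead of the robot, y to its left, z up, the work surface at z = 0. Lengths are in m, angles in rad, forces in N, time in s.
With the tool pointing down it reaches from about 0.4 to 0.875 m from the base axis. Payload 19.3 kg.
Tool frame: the origin (TCP) lies midway between the tips of the shut fingers; the grasp point (between the pads) lies bot.tcp_to_grasp behind it (bot.tcp_to_grasp is the distance from the TCP to the grasp point, in m); z points along the fingers, y is the line along which they close (so a half turn about z gives the same grasp; the last joint's range is limited). The gripper opens to 85 mm and grips with 20 to 120 N. Pads are 22 mm wide; open, the fingers measure 114 mm over their backs; the gripper's body (76 mm by 85 mm) begins 54 mm behind the grasp point. The pads swing forward as they close: fully open they stand 13 mm farther back than shut.
Start: joints at [1.097, 0.521, -0.036, 1.599, 0.021, 1.021, -0.113], TCP at [0.246, -0.575, 0.231] pointing down, gripper open.
Joint ranges: [-2.91, 2.91], [-0.3, 2.13], [-1.5, 1.42], [0.17, 2.43], [-1.26, 4.41], [0.16, 1.93], [-2.52, 2.52]. Speed limits (rad/s): [1.89, 1.89, 2.39, 2.39, 3.01, 3.01, 3.01].

## Interface

Orientations are given as [roll, pitch, yaw] about the fixed x, y, z axes, in that order (R = Rz(yaw) Ry(pitch) Rx(roll)).
In Python, from workcell import observe, imaging, bot gives the robot as it stands.
- The arm moves only by the tool send_rows, never from a script. Its argument "plan" is text: rows parted by semicolons, each of 7 numbers parted by spaces: the shift along the tool's x, y, z in m, then the turn, a rotation vector about the tool's x, y, z in degrees, then the finger opening in m, from 0 to 0.0854. In form: dx dy dz rx ry rz claw; .... A call has 1 to 10 rows; each row is the pose to reach, as a shift and turn from the pose commanded when the call began, along the tool's axes at that moment; what a row does not reach only later rows make up. A row lasts 1/12 s, in which the tool goes at most 41.7 mm and 7.16 degrees, less where a joint would pass 70% of its speed; a pose out of reach is approached as far as the arm can. A call with a gripper value outside its range is refused whole. The fingers move at their own pace and stop on an object; "grip_force" is the grip in N (left out, the last holds). Time passes only in rows, so rows that repeat a pose let the fingers close. It gives the time, the measured TCP pose, the force, the opening and the grip force at its end, in the units of the state.
- observe(): the state, without advancing time (a new reading comes with each control period).
- imaging.grab_frame(name): name is "scene" or "top"; returns a dict with "color" (480x640x3 uint8, red, green, blue), "fx", "fy", "cx", "cy" (pixels), "dist_coeffs" ([k1, k2, p1, p2, k3] as OpenCV has them; the pictures are not rectified), "eye" and "orientation" of the camera in the world. Camera axes: x right, y down, z forward; pixel columns grow to the right and rows downward; lengths in m; the calibration is good to about 2 mm. A picture is of the moment at which its call begins. There is no depth.
- bot.job_done(): hands the job in; it is judged then, once.
The state is a dict: "clock": time; "qpos": joint angles; "qd": joint speeds; "joint_efforts": joint torques, N m; "position": TCP position; "tool_rot": TCP orientation; "force": force on the tool from outside, world axes, zero at the start; "moment": the same for the moment, N m; "grip_width": finger opening in m; "finger_force": force on a finger pad.
Only numpy, scipy, OpenCV 4.12 (cv2) and the standard library are available. Lean on these libraries where they do the work, as an engineer would, in place of code of your own. Each camera call takes 0.05 s, during which the arm holds its last target. There are 200 camera calls.

## Task

Raise the bench lamp beside the microscope: twist its post clockwise (seen from above) to free the stop pin from under the catch collar, draw the post straight up until the pin gently meets the top of the collar's slot, then twist it back counter-clockwise until the pin is fully home in the upper notch, so that the post stays up by itself when you let go. Do not force the pin against the collar, and leave the dish, the jar and the wooden box where they are.

Things in the scene. Friction and masses are not known exactly. Their poses are not given: they have to be found in the camera images.
- stand: Fixed lamp stand: white foot plate 110 x 110 x 12 mm with an upright aluminium tube, 44 mm outside, 34.4 mm bore, top at z = 168 mm. Origin: on the tube axis, at the underside of the foot; z up. The tube's front (+x) is cut away by a window for the post's pin. Angles given here are about this z from the stand's +x axis, counter-clockwise seen from above (towards +y) positive.
- window_foot (a point): Point on the stand: middle of the window's lower edge, 22 mm from the axis at angle 0, z = 40 mm. The black catch collar round the tube has an upside-down L slot: a channel up at angle 0 (15 mm wide, open below), then a notch sideways to +y. Right under the notch, from 16.5 to 60 degrees, a solid tooth 36 mm tall keeps a pin that is beneath it from rising.
- tube_top (a point): Point on the stand: tube axis, top of the tube, z = 168 mm. The collar (60 mm outside, 60.5 mm tall) is clamped at a height that differs every time and is not measured: its lower edge is at z = 56 to 90 mm; look or feel. Tooth: its lower 36 mm; notch: next 14.5 mm; bridge over channel and notch, the upper stop: top 10 mm. Notch ends at 60 degrees. It is a light moulding: 25 N on the pin breaks it.
- post: Loose lamp post, 0.3 to 0.66 kg: steel rod, 32 mm diameter, 175 mm long, sliding and turning in the tube with about 1 mm play. Origin: on its axis at the lower end; z up along it; x points to the pin. It starts standing on the foot (origin 12 mm above the stand's origin), pin under the tooth, its x axis 34 to 48 degrees counter-clockwise of the stand's x axis.
- grip (a point): Centre of the black grip bar on top of the post, on the post's axis, 194 mm above its origin. The bar is 16 mm thick along the post's x, 50 mm long along y, 42 mm tall. Below it a side arm (10 mm rod, 26 mm lower than this point) carries a black lamp head (56 mm diameter, its top 20 mm lower than this point) 75 mm out along the post's +y.
- pin: Steel stop pin fixed to the post: 8 mm rod, radial along the post's +x, through window and slot, ending in a 13 mm ball. Origin: the ball's centre, 38 mm from the post's axis, 32.5 mm above the post's origin; x outward, z up. It starts about 44.5 mm above the stand's origin; in the upper notch it rests at 96 to 130 mm, depending on the collar, and its axis can turn to 51 degrees, the notch's end.
- dish: White shallow dish, 90 mm across, 16 mm high, origin under its centre. Bystander.
- jar: Amber glass specimen jar, 54 mm across, 75 mm high, origin under its centre. Bystander.
- slidebox: Wooden slide box, 90 x 60 x 32 mm, origin under its centre. Bystander.
- microscope: Fixed white stereo microscope on the left of the bench, base 300 x 210 mm, about 390 mm tall, origin under the centre of its base. Keep clear.
Mind the look-alikes: they are no part of the job. Of the things like the post, leave any that is red; of the rest the smaller one is meant.

How it is judged:
By the outcome, as a careful person would: the job done as asked, in the order asked, and still so for the second after the job is handed in, with the robot touching nothing.
It also fails if it takes over 72 s, if anything falls off the work surface, if the arm or the gripper's body presses on something with over 40 N, if the wrist force passes 120 N, or if a joint passes its speed limit or range.

## Working session

There is one attempt and no reset: what is moved stays moved. The work goes in short steps, Python scripts to look and compute and a tool call to move; the robot and the scene stay as the last step left them, time stands still between calls to the robot, and variables do not carry over. Pictures are saved under pics/ and viewed, at most 10 in all, crops included, and the job is handed in when it is done.

Besides the shell and the picture viewer there is one more tool, called after "Request:" by a JSON object that holds its "method" and its "body", one argument or row to a line. send_rows: Moves the arm, as the interface text tells. Its arguments: {"type":"object","properties":{"plan":{"type":"string"},"grip_force":{"type":"number"}},"required":["plan"]}

```bash
mkdir -p pics; ls; python3 - <<'E'
from workcell import observe, imaging, bot
import cv2
print(observe()); print(bot.tcp_to_grasp)
for n in("scene","top"):
    f=imaging.grab_frame(n); cv2.imwrite(f"pics/{n}0.png",f["color"][:,:,::-1])
    print({k:v for k,v in f.items() if k!="color"})
E
```

```text
pics
{'clock': 0.0, 'qpos': array([ 1.09677838,  0.52203742, -0.03632279,  1.60001376,  0.02119407,
        1.02110641, -0.11274492]), 'qd': array([ 9.55575286e-05,  9.88269241e-05, -2.37838805e-04,  7.54361179e-04,
       -1.24693211e-03, -4.54579960e-04, -2.69240786e-03]), 'joint_efforts': array([ 3.17082944e-03, -9.27114415e+01,  1.98156394e+00, -3.69931233e+01,
        1.80229062e-02,  8.19846347e-03,  6.10249140e-05]), 'position': array([ 0.24540978, -0.57442487,  0.23070914]), 'tool_rot': array([-3.14041538e+00,  8.21668723e-05,  4.03856100e-01]), 'force': array([ 0.28818716, -0.48547917, -0.16467042]), 'moment': array([-0.01673037, -0.02515062,  0.01421088]), 'finger_force': 0.0, 'grip_width': 0.08549840784952123}
0.0187
{'fx': 568.9144408289434, 'fy': 568.9144408289434, 'cx': 321.79992778756366, 'cy': 230.85965504396384, 'dist_coeffs': array([-0.12662686,  0.        ,  0.        ,  0.        ,  0.        ]), 'eye': array([ 0.84136066, -0.70556998,  1.08054727]), 'orientation': array([-2.38660662, -0.01691998,  0.45635641])}
{'fx': 462.9383963953256, 'fy': 462.9383963953256, 'cx': 309.50986810936183, 'cy': 230.40352324807574, 'dist_coeffs': array([0.0273692, 0.       , 0.       , 0.       , 0.       ]), 'eye': array([0.38694919, 0.04321726, 1.14023251]), 'orientation': array([-3.06840139,  0.02269121, -1.57597072])}
```

View pics/scene0.png

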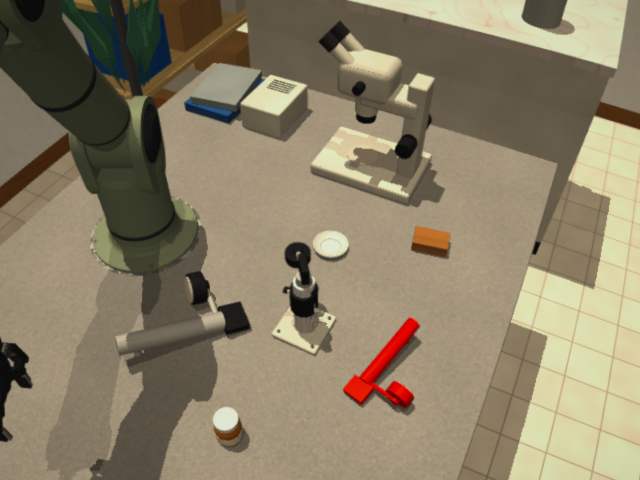

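View pics/top0.png

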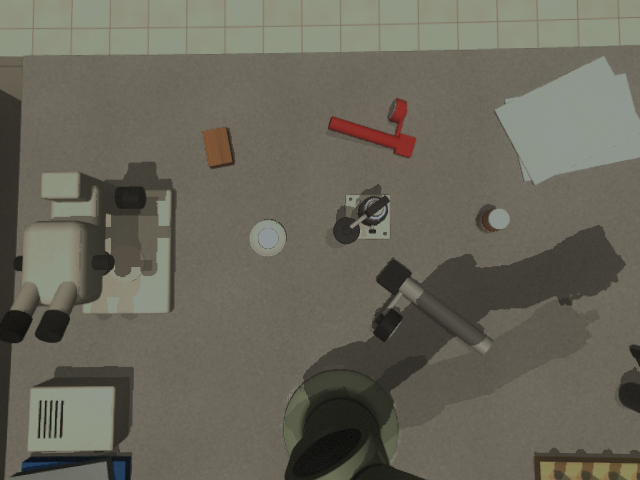

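```bash
python3 - <<'E'
import cv2,numpy as np
a=cv2.imread("pics/scene0.png")[230:360,250:360]; b=cv2.imread("pics/top0.png")[180:255,325:405]
a=cv2.resize(a,None,fx=4,fy=4,interpolation=cv2.INTER_CUBIC);b=cv2.resize(b,None,fx=4,fy=4,interpolation=cv2.INTER_CUBIC)
c=np.zeros((520,800,3),np.uint8);c[:520,:440]=a;c[:300,460:780]=b
c=np.clip(c.astype(float)*1.5,0,255).astype(np.uint8)
cv2.imwrite("pics/crop0.png",c)
E
```

```text
(no output)
```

View pics/crop0.png

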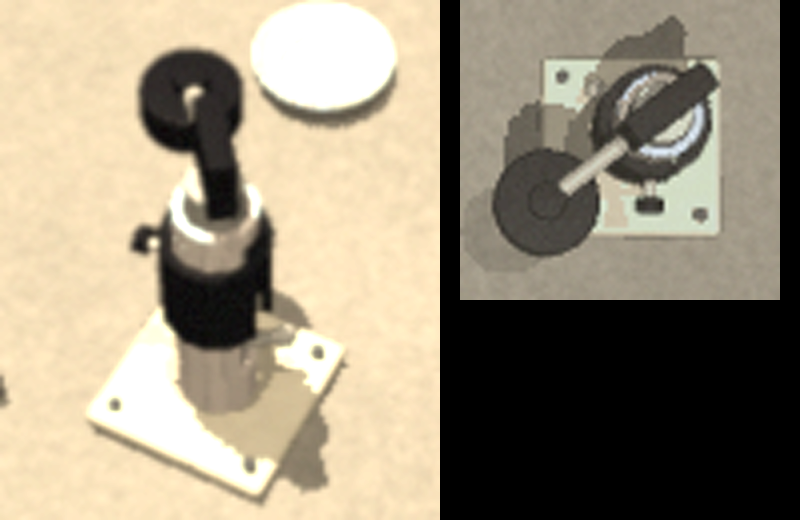

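```bash
cat > h.py <<'E'
import numpy as np,cv2
from scipy.spatial.transform import Rotation as R
C={"scene":(568.914,321.8,230.86,-0.12662686,[0.84136066,-0.70556998,1.08054727],[-2.38660662,-0.01691998,0.45635641]),
"top":(462.938,309.51,230.404,0.0273692,[0.38694919,0.04321726,1.14023251],[-3.06840139,0.02269121,-1.57597072])}
def ray(n,u,v):
    f,cx,cy,k,e,o=C[n]
    p=cv2.undistortPoints(np.array([[[u,v]]],float),np.array([[f,0,cx],[0,f,cy],[0,0,1]]),np.array([k,0,0,0,0.]))[0,0]
    return np.array(e),R.from_euler("xyz",o).apply([p[0],p[1],1])
def onz(n,u,v,z):
    e,d=ray(n,u,v); return (e+d*(z-e[2])/d[2])[:2]
def proj(n,P):
    f,cx,cy,k,e,o=C[n]; r=R.from_euler("xyz",o).inv()
    K=np.array([[f,0,cx],[0,f,cy],[0,0,1]]); q=r.apply(np.array(P)-e)
    return cv2.projectPoints(q.reshape(-1,1,3),np.zeros(3),np.zeros(3),K,np.array([k,0,0,0,0.]))[0][:,0]
E
python3 - <<'E'
from h import *
T=lambda x,y:(325+(x-460)/4,180+y/4)
S=lambda x,y:(250+x/4,230+y/4)
for n,F,pts in(("top",T,[(543,58),(720,59),(721,235)]),("scene",S,[(88,408),(262,494),(345,346)])):
    q=[onz(n,*F(*p),.012) for p in pts]; print(n,np.round(q,4),"ctr",np.round((q[0]+q[2])/2,4),[np.linalg.norm(q[1]-q[i]).round(4) for i in(0,2)], np.degrees(np.arctan2(*(q[1]-q[0])[::-1])).round(1),np.degrees(np.arctan2(*(q[2]-q[1])[::-1])).round(1))
print("lamp",onz("top",*T(548,201),.186),onz("scene",*S(192,90),.186))
b=[onz("top",*T(*p),.227) for p in[(693,63),(718,82),(645,151),(620,133)]];print("bar",np.round(b,4),np.mean(b,0))
E
```

```text
top [[ 0.5575 -0.021 ]
 [ 0.5559 -0.129 ]
 [ 0.4482 -0.1277]] ctr [ 0.5028 -0.0743] [np.float64(0.108), np.float64(0.1078)] -90.9 179.3
scene [[ 0.4517 -0.1213]
 [ 0.5622 -0.1268]
 [ 0.5611 -0.0192]] ctr [ 0.5064 -0.0703] [np.float64(0.1106), np.float64(0.1075)] -2.8 90.6
lamp [ 0.45683432 -0.01285786] [ 0.46707318 -0.02134307]
bar [[ 0.5219 -0.0828]
 [ 0.5123 -0.095 ]
 [ 0.4783 -0.0585]
 [ 0.4873 -0.0463]] [ 0.4999191  -0.07067378]
```

```bash
python3 - <<'E'
from h import *
from scipy.optimize import least_squares
T=lambda x,y:(325+(x-460)/4,180+y/4)
S=lambda x,y:(250+x/4,230+y/4)
rz=lambda a:R.from_euler("z",a)
ft=[(.055,.055,.012),(.055,-.055,.012),(-.055,-.055,.012)]
obs=[("top",ft,[T(543,58),T(720,59),T(721,235)],0),("scene",[ft[2],ft[1],ft[0]],[S(88,408),S(262,494),S(345,346)],0),
("top",[(.008,-.025,.227),(-.008,-.025,.227),(-.008,.025,.227),(.008,.025,.227),(0,.075,.186)],[T(693,63),T(718,82),T(645,151),T(620,133),T(548,201)],1),
("scene",[(0,.075,.186)],[S(192,90)],1)]
def f(p,full=False):
    r=[]
    for n,P,o,k in obs:
        W=rz(p[3] if k else p[2]).apply(P)+[p[0],p[1],0]
        off=p[4:6] if n=="top" else p[6:8]
        r.append(proj(n,W)+off-np.array(o))
    if full:
        for q in r: print(q.round(1).tolist())
    return np.concatenate([np.ravel(r_) for r_ in r]+[p[4:]*.7])
s=least_squares(f,[.504,-.072,0,.7,0,0,0,0],loss="soft_l1")
print(s.x[:2],np.degrees(s.x[2:4]),s.x[4:]);f(s.x,True)
W=[s.x[0],s.x[1],.168];print("tubetop",proj("top",W),proj("scene",W))
E
```

```text
[ 0.50366181 -0.07004949] [-1.01098802 38.56491729] [0.84767038 0.85021261 1.48394075 1.06783582]
[[-1.2, 0.0], [-0.4, 0.1], [-0.6, 1.0]]
[[-0.7, 1.3], [-0.2, -0.0], [1.5, -0.2]]
[[1.7, -1.0], [0.6, 0.5], [-0.7, -0.9], [0.4, -2.7], [0.1, 0.8]]
[[-0.6, -3.8]]
tubetop [[373.47316852 208.51510522]] [[302.88475512 280.53048014]]
```

Request:
{"method": "send_rows", "body": {
  "plan": "0 0 -0.08 0 0 0 0.085;0 0 -0.08 0 0 0 0.085;0.435 -0.36 -0.08 0 0 -106 0.085;0.435 -0.36 -0.08 0 0 -106 0.085;0.435 -0.36 -0.08 0 0 -106 0.085;0.435 -0.36 -0.08 0 0 -106 0.085;0.435 -0.36 -0.08 0 0 -106 0.085;0.435 -0.36 -0.08 0 0 -106 0.085;0.435 -0.36 -0.08 0 0 -106 0.085;0.435 -0.36 -0.08 0 0 -106 0.085"
}}

```text
clock: 0.93
position: [0.3985, -0.2765, 0.3113]
tool_rot: [-3.141, 0.0, 1.41]
force: [1.5, -0.3, 0.7]
grip_width: 0.0851
finger_force: 0.0
```

```bash
cat >> h.py <<'E'
def delta(target,yaw_deg):
    from workcell import observe
    s=observe(); r=R.from_euler("xyz",s["tool_rot"]); t=R.from_euler("xyz",[np.pi,0,np.radians(yaw_deg)])
    print("now",s["clock"],s["position"].round(4),np.degrees(s["tool_rot"]).round(2),"F",s["force"].round(1),"M",s["moment"].round(2),"q7",s["qpos"][6].round(2))
    print("d",r.inv().apply(np.array(target)-s["position"]).round(4),np.degrees((r.inv()*t).as_rotvec()).round(2))
E
python3 - <<'E'
from h import *
delta([.503,-.0715,.30],129.5)
for z in(.056,.065,.07,.075,.08,.09):
    d=np.array([.841-.503,-.706+.0715]);d/=np.linalg.norm(d)
    print(z,(proj("scene",[.503+.03*d[0],-.0715+.03*d[1],z])[0]-[250,230])*4)
E
```

```text
now 0.9333 [ 0.3985 -0.2765  0.3113] [-1.7999e+02  2.0000e-02  8.0770e+01] F [ 1.5 -0.3  0.7] M [-0.04 -0.08 -0.01] q7 0.23
d [0.2191 0.0703 0.0113] [-1.000e-02  1.000e-02 -4.873e+01]
0.056 [211.48821886 376.77962624]
0.065 [211.35046986 367.31554759]
0.07 [211.27342644 362.01118244]
0.075 [211.1960115  356.67320076]
0.08 [211.11822284 351.30130579]
0.09 [210.96151543 340.45457292]
```

Request:
{"method": "send_rows", "body": {
  "plan": "0.219 0.07 0.011 0 0 -48.7 0.085;0.219 0.07 0.011 0 0 -48.7 0.085;0.219 0.07 0.011 0 0 -48.7 0.085;0.219 0.07 0.011 0 0 -48.7 0.085;0.219 0.07 0.011 0 0 -48.7 0.085;0.219 0.07 0.011 0 0 -48.7 0.085;0.219 0.07 0.011 0 0 -48.7 0.085;0.219 0.07 0.011 0 0 -48.7 0.085;0.219 0.07 0.011 0 0 -48.7 0.085;0.219 0.07 0.011 0 0 -48.7 0.085"
}}

```text
clock: 1.77
position: [0.5033, -0.075, 0.3002]
tool_rot: [-3.141, -0.0, 2.249]
force: [-0.1, -1.6, 0.4]
grip_width: 0.0848
finger_force: 0.0
```

```bash
python3 - <<'E'
from h import *
from workcell import imaging
delta([.503,-.0715,.24],129.5)
f=imaging.grab_frame("scene"); c=f["color"][180:330,200:400,::-1]
cv2.imwrite("pics/s1.png",cv2.resize(c,None,fx=4,fy=4,interpolation=cv2.INTER_CUBIC))
E
```

```text
now 1.7667 [ 0.5033 -0.075   0.3002] [-179.97   -0.    128.83] F [-0.1 -1.6  0.4] M [0.   0.01 0.04] q7 0.51
d [0.0029 0.002  0.0602] [-0.03 -0.   -0.67]
```

View pics/s1.png

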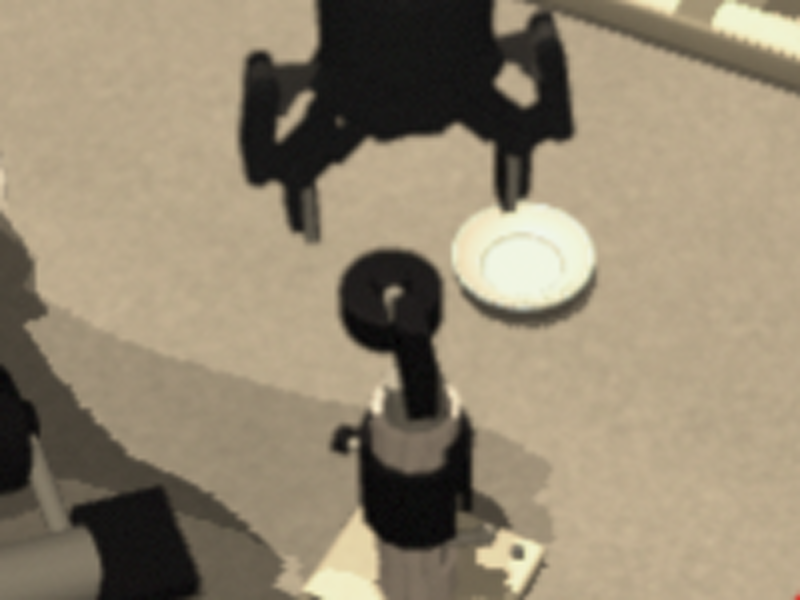

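Request:
{"method": "send_rows", "body": {
  "plan": "0 0 0.03 0 0 0 0.085;0 0 0.06 0 0 0 0.085;0 0 0.06 0 0 0 0.085;0 0 0.06 0 0 0 0.085"
}}

```text
clock: 2.15
position: [0.5031, -0.0745, 0.2402]
tool_rot: [-3.14, -0.002, 2.252]
force: [0.9, 0.4, 0.8]
grip_width: 0.0853
finger_force: 0.0
```

```bash
python3 - <<'E'
from h import *
delta([.503,-.0715,.19],129.5)
E
```

```text
now 2.15 [ 0.5031 -0.0745  0.2402] [-1.7992e+02 -9.0000e-02  1.2902e+02] F [0.9 0.4 0.8] M [ 0.02 -0.01 -0.  ] q7 0.46
d [0.0023 0.0019 0.0502] [-0.08 -0.09 -0.48]
```

Request:
{"method": "send_rows", "body": {
  "plan": "0.0023 0.0019 0.025 0 0 -0.5 0.085;0.0023 0.0019 0.05 0 0 -0.5 0.085;0.0023 0.0019 0.05 0 0 -0.5 0.085;0.0023 0.0019 0.05 0 0 -0.5 0.05;0.0023 0.0019 0.05 0 0 -0.5 0.03;0.0023 0.0019 0.05 0 0 -0.5 0.03;0.0023 0.0019 0.05 0 0 -0.5 0.03",
  "grip_force": 25
}}

```text
clock: 2.73
position: [0.5043, -0.0713, 0.1917]
tool_rot: [3.14, 0.002, 2.262]
force: [-0.1, -1.0, 0.3]
grip_width: 0.0383
finger_force: 0.0
```

```bash
python3 - <<'E'
from h import *
from workcell import imaging
delta([.503,-.0715,.19],129.5)
f=imaging.grab_frame("scene"); c=f["color"][200:325,240:365,::-1]
c=cv2.resize(c,None,fx=4,fy=4,interpolation=cv2.INTER_CUBIC)
cv2.imwrite("pics/s2.png",np.clip(c*1.6,0,255).astype(np.uint8))
E
```

```text
now 2.7333 [ 0.5043 -0.0713  0.1917] [1.7993e+02 9.0000e-02 1.2960e+02] F [-0.1 -1.   0.3] M [ 0.03  0.01 -0.  ] q7 0.41
d [ 0.0007 -0.0011  0.0017] [0.07 0.09 0.1 ]
```

View pics/s2.png

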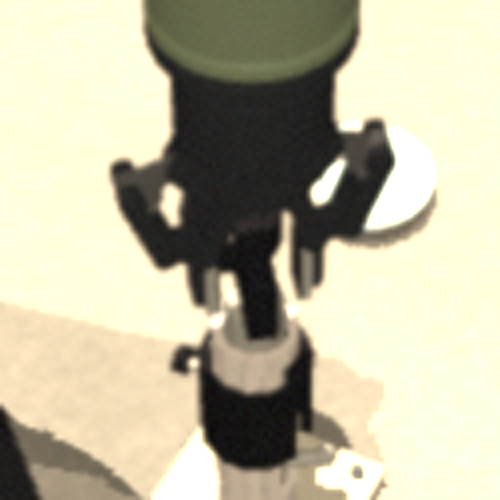

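Request:
{"method": "send_rows", "body": {
  "plan": "0 0 0 0 0 0 0.026;0 0 0 0 0 0 0.022;0 0 0 0 0 0 0.018;0 0 0 0 0 0 0.014;0 0 0 0 0 0 0.01;0 0 0 0 0 0 0.01;0 0 0 0 0 0 0.01;0 0 0 0 0 0 0.01",
  "grip_force": 30
}}

```text
clock: 3.45
position: [0.5038, -0.0711, 0.1905]
tool_rot: [3.141, 0.0, 2.262]
force: [0.2, 0.0, 4.8]
grip_width: 0.0157
finger_force: 32.0
```

```bash
python3 - <<'E'
from h import *
delta([.503,-.0715,.19],89)
E
```

```text
now 3.45 [ 0.5038 -0.0711  0.1905] [1.7998e+02 1.0000e-02 1.2963e+02] F [0.2 0.  4.8] M [0.02 0.01 0.01] q7 0.41
d [ 0.0002 -0.0009  0.0005] [2.000e-02 1.000e-02 4.063e+01]
```

Request:
{"method": "send_rows", "body": {
  "plan": "0 0 0 0 0 4 0.01;0 0 0 0 0 8 0.01;0 0 0 0 0 12.5 0.01;0 0 0 0 0 17 0.01;0 0 0 0 0 21.5 0.01;0 0 0 0 0 26 0.01;0 0 0 0 0 30.5 0.01;0 0 0 0 0 35 0.01;0 0 0 0 0 38.5 0.01;0 0 0 0 0 40.5 0.01"
}}

```text
clock: 4.28
position: [0.5036, -0.0711, 0.1904]
tool_rot: [-3.141, 0.0, 1.552]
force: [-0.6, -0.3, 7.2]
grip_width: 0.016
finger_force: 32.2
```

Request:
{"method": "send_rows", "body": {
  "plan": "0 0 0 0 0 0 0.01;0 0 0 0 0 0 0.01;0 0 0 0 0 0 0.01"
}}

```text
clock: 4.53
position: [0.5036, -0.0711, 0.1904]
tool_rot: [-3.141, 0.0, 1.556]
force: [-1.3, 0.1, 6.7]
grip_width: 0.016
finger_force: 32.2
```

```bash
python3 - <<'E'
from h import *
from workcell import imaging
delta([.5038,-.0711,.24],89)
W=lambda n,f,x,y,w,h:cv2.resize(f[y:y+h,x:x+w,::-1],None,fx=5,fy=5,interpolation=cv2.INTER_CUBIC)
s=imaging.grab_frame("scene")["color"];t=imaging.grab_frame("top")["color"]
c=np.hstack([W(0,s,270,260,75,110),W(0,t,325,170,80,110)])
cv2.imwrite("pics/s3.png",np.clip(c*1.6,0,255).astype(np.uint8))
E
```

```text
now 4.5333 [ 0.5036 -0.0711  0.1904] [-1.7999e+02  1.0000e-02  8.9130e+01] F [-1.3  0.1  6.7] M [0.1  0.55 0.02] q7 -0.21
d [-0.      0.0002 -0.0496] [-0.01  0.01  0.13]
```

View pics/s3.png

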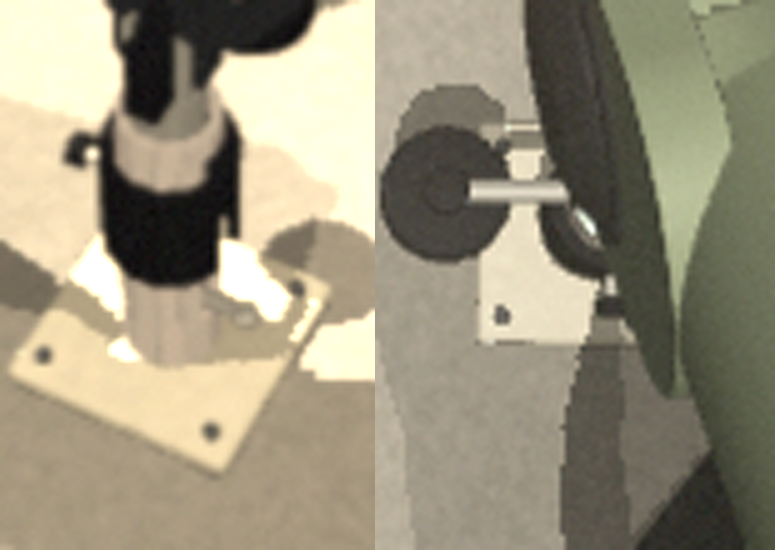

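Request:
{"method": "send_rows", "body": {
  "plan": "0 0 -0.002 0 0 0 0.01;0 0 -0.005 0 0 0 0.01;0 0 -0.01 0 0 0 0.01;0 0 -0.015 0 0 0 0.01;0 0 -0.02 0 0 0 0.01;0 0 -0.025 0 0 0 0.01;0 0 -0.028 0 0 0 0.01;0 0 -0.028 0 0 0 0.01;0 0 -0.028 0 0 0 0.01"
}}

```text
clock: 5.38
position: [0.5037, -0.0711, 0.2184]
tool_rot: [3.141, 0.0, 1.556]
force: [-0.4, -0.8, -4.0]
grip_width: 0.0158
finger_force: 30.7
```

Request:
{"method": "send_rows", "body": {
  "plan": "0 0 -0.002 0 0 0 0.01;0 0 -0.004 0 0 0 0.01;0 0 -0.006 0 0 0 0.01;0 0 -0.008 0 0 0 0.01;0 0 -0.01 0 0 0 0.01;0 0 -0.012 0 0 0 0.01;0 0 -0.012 0 0 0 0.01"
}}

```text
clock: 5.97
position: [0.5038, -0.0712, 0.2307]
tool_rot: [3.141, 0.0, 1.556]
force: [-0.6, 0.1, -3.6]
grip_width: 0.0154
finger_force: 30.7
```

```bash
python3 - <<'E'
from h import *
delta([.5038,-.0711,.2704],89)
E
```

```text
now 5.9667 [ 0.5038 -0.0712  0.2307] [179.97   0.    89.13] F [-0.6  0.1 -3.6] M [-0.09 -0.11 -0.07] q7 -0.17
d [ 0.     -0.     -0.0397] [0.03 0.   0.13]
```

Request:
{"method": "send_rows", "body": {
  "plan": "0 0 -0.002 0 0 0 0.01;0 0 -0.004 0 0 0 0.01;0 0 -0.006 0 0 0 0.01;0 0 -0.008 0 0 0 0.01;0 0 -0.01 0 0 0 0.01;0 0 -0.012 0 0 0 0.01;0 0 -0.014 0 0 0 0.01;0 0 -0.016 0 0 0 0.01;0 0 -0.016 0 0 0 0.01"
}}

```text
clock: 6.72
position: [0.5038, -0.0711, 0.2467]
tool_rot: [3.141, 0.0, 1.556]
force: [0.6, 0.3, -4.4]
grip_width: 0.0156
finger_force: 30.7
```

Request:
{"method": "send_rows", "body": {
  "plan": "0 0 -0.001 0 0 0 0.01;0 0 -0.002 0 0 0 0.01;0 0 -0.003 0 0 0 0.01;0 0 -0.004 0 0 0 0.01;0 0 -0.005 0 0 0 0.01;0 0 -0.006 0 0 0 0.01;0 0 -0.007 0 0 0 0.01;0 0 -0.008 0 0 0 0.01;0 0 -0.009 0 0 0 0.01;0 0 -0.01 0 0 0 0.01"
}}

```text
clock: 7.55
position: [0.5037, -0.0711, 0.2564]
tool_rot: [-3.142, -0.0, 1.556]
force: [0.4, -0.6, -3.8]
grip_width: 0.0157
finger_force: 30.7
```

Request:
{"method": "send_rows", "body": {
  "plan": "0 0 -0.001 0 0 0 0.01;0 0 -0.002 0 0 0 0.01;0 0 -0.003 0 0 0 0.01;0 0 -0.004 0 0 0 0.01;0 0 -0.005 0 0 0 0.01;0 0 -0.005 0 0 0 0.01"
}}

```text
clock: 8.05
position: [0.5037, -0.0712, 0.2615]
tool_rot: [3.141, 0.0, 1.556]
force: [0.3, -0.2, -3.4]
grip_width: 0.0153
finger_force: 30.8
```

```bash
python3 - <<'E'
from h import *
from workcell import imaging
delta([.5038,-.0711,.2704],89)
s=imaging.grab_frame("scene")["color"][230:350,250:370,::-1]
c=cv2.resize(s,None,fx=5,fy=5,interpolation=cv2.INTER_CUBIC)
cv2.imwrite("pics/s4.png",np.clip(c*1.6,0,255).astype(np.uint8))
E
```

```text
now 8.05 [ 0.5037 -0.0712  0.2615] [179.99   0.    89.12] F [ 0.3 -0.2 -3.4] M [-0.03 -0.03  0.01] q7 -0.15
d [ 0.0001  0.0001 -0.0089] [0.01 0.   0.12]
```

View pics/s4.png

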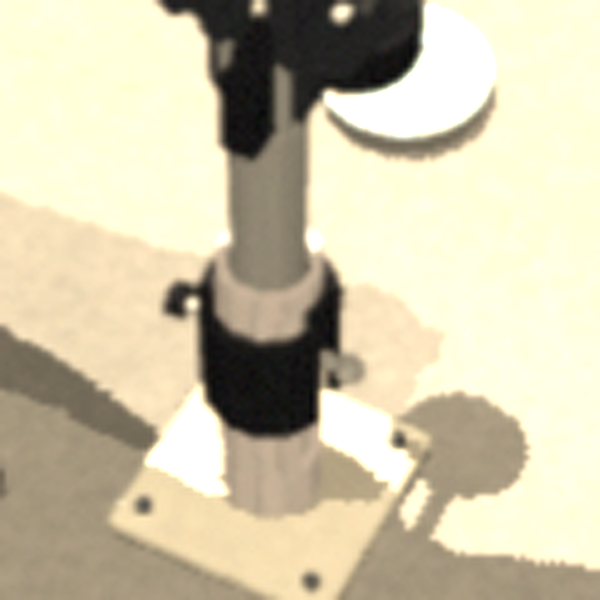

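Request:
{"method": "send_rows", "body": {
  "plan": "0 0 -0.0005 0 0 0 0.01;0 0 -0.001 0 0 0 0.01;0 0 -0.0015 0 0 0 0.01;0 0 -0.002 0 0 0 0.01;0 0 -0.0025 0 0 0 0.01;0 0 -0.003 0 0 0 0.01"
}}

```text
clock: 8.6
position: [0.5037, -0.0711, 0.2644]
tool_rot: [3.142, -0.0, 1.556]
force: [-0.5, 0.3, -3.8]
grip_width: 0.0162
finger_force: 30.8
```

Request:
{"method": "send_rows", "body": {
  "plan": "0 0 -0.0005 0 0 0 0.01;0 0 -0.001 0 0 0 0.01;0 0 -0.0015 0 0 0 0.01;0 0 -0.002 0 0 0 0.01;0 0 -0.002 0 0 0 0.01"
}}

```text
clock: 9.02
position: [0.5037, -0.0711, 0.2664]
tool_rot: [3.141, 0.0, 1.556]
force: [0.3, -0.6, -3.0]
grip_width: 0.0155
finger_force: 30.8
```

Request:
{"method": "send_rows", "body": {
  "plan": "0 0 -0.0005 0 0 0 0.01;0 0 -0.001 0 0 0 0.01;0 0 -0.001 0 0 0 0.01"
}}

```text
clock: 9.27
position: [0.5037, -0.0711, 0.2674]
tool_rot: [3.142, -0.0, 1.556]
force: [-0.1, 0.4, -3.3]
grip_width: 0.0153
finger_force: 30.8
```

Request:
{"method": "send_rows", "body": {
  "plan": "0 0 -0.0005 0 0 0 0.01;0 0 -0.001 0 0 0 0.01;0 0 -0.001 0 0 0 0.01"
}}

```text
clock: 9.52
position: [0.5037, -0.0711, 0.2684]
tool_rot: [3.142, 0.0, 1.556]
force: [-0.2, 0.5, -3.1]
grip_width: 0.0158
finger_force: 30.8
```

Request:
{"method": "send_rows", "body": {
  "plan": "0 0 -0.0005 0 0 0 0.01;0 0 -0.001 0 0 0 0.01;0 0 -0.001 0 0 0 0.01"
}}

```text
clock: 9.77
position: [0.5037, -0.0711, 0.2694]
tool_rot: [3.142, -0.0, 1.556]
force: [-0.3, -0.0, -4.6]
grip_width: 0.0153
finger_force: 30.8
```

Request:
{"method": "send_rows", "body": {
  "plan": "0 0 -0.0005 0 0 0 0.01;0 0 -0.0005 0 0 0 0.01"
}}

```text
clock: 9.93
position: [0.5037, -0.0711, 0.2699]
tool_rot: [3.142, -0.0, 1.556]
force: [-0.0, -0.5, -4.2]
grip_width: 0.0157
finger_force: 30.8
```

Request:
{"method": "send_rows", "body": {
  "plan": "0 0 -0.0005 0 0 0 0.01;0 0 -0.0005 0 0 0 0.01"
}}

```text
clock: 10.1
position: [0.5037, -0.0711, 0.2704]
tool_rot: [3.142, -0.0, 1.556]
force: [-0.4, 0.1, -3.1]
grip_width: 0.0155
finger_force: 30.8
```

Request:
{"method": "send_rows", "body": {
  "plan": "0 0 -0.0005 0 0 0 0.01;0 0 -0.0005 0 0 0 0.01"
}}

```text
clock: 10.27
position: [0.5037, -0.0711, 0.2709]
tool_rot: [3.142, -0.0, 1.556]
force: [-0.4, 0.3, -3.1]
grip_width: 0.0154
finger_force: 30.8
```

Request:
{"method": "send_rows", "body": {
  "plan": "0 0 -0.0005 0 0 0 0.01;0 0 -0.0005 0 0 0 0.01"
}}

```text
clock: 10.43
position: [0.5037, -0.0711, 0.2714]
tool_rot: [3.142, -0.0, 1.556]
force: [-0.1, 0.0, -2.9]
grip_width: 0.0152
finger_force: 30.8
```

Request:
{"method": "send_rows", "body": {
  "plan": "0 0 -0.0005 0 0 0 0.01;0 0 -0.0005 0 0 0 0.01"
}}

```text
clock: 10.6
position: [0.5037, -0.0711, 0.2719]
tool_rot: [3.141, -0.0, 1.556]
force: [0.7, -0.6, -3.9]
grip_width: 0.0155
finger_force: 30.8
```

Request:
{"method": "send_rows", "body": {
  "plan": "0 0 -0.0005 0 0 0 0.01;0 0 -0.0005 0 0 0 0.01"
}}

```text
clock: 10.77
position: [0.5037, -0.0711, 0.2724]
tool_rot: [3.141, -0.0, 1.556]
force: [-0.4, -0.5, -2.9]
grip_width: 0.0155
finger_force: 30.8
```

Request:
{"method": "send_rows", "body": {
  "plan": "0 0 -0.0005 0 0 0 0.01;0 0 -0.0005 0 0 0 0.01"
}}

```text
clock: 10.93
position: [0.5037, -0.0711, 0.2729]
tool_rot: [3.141, 0.0, 1.556]
force: [0.7, -0.1, -4.0]
grip_width: 0.0157
finger_force: 30.8
```

Request:
{"method": "send_rows", "body": {
  "plan": "0 0 -0.0005 0 0 0 0.01;0 0 -0.0005 0 0 0 0.01"
}}

```text
clock: 11.1
position: [0.5037, -0.0711, 0.2734]
tool_rot: [3.142, -0.0, 1.556]
force: [-0.3, -0.1, -4.5]
grip_width: 0.0155
finger_force: 30.8
```

Request:
{"method": "send_rows", "body": {
  "plan": "0 0 -0.0005 0 0 0 0.01;0 0 -0.0005 0 0 0 0.01"
}}

```text
clock: 11.27
position: [0.5037, -0.0711, 0.2739]
tool_rot: [-3.142, -0.0, 1.556]
force: [-0.6, 0.4, -3.4]
grip_width: 0.0157
finger_force: 30.8
```

Request:
{"method": "send_rows", "body": {
  "plan": "0 0 -0.0005 0 0 0 0.01;0 0 -0.0005 0 0 0 0.01"
}}

```text
clock: 11.43
position: [0.5037, -0.0711, 0.2744]
tool_rot: [3.142, -0.0, 1.556]
force: [-0.3, 0.6, -3.5]
grip_width: 0.0157
finger_force: 30.8
```

Request:
{"method": "send_rows", "body": {
  "plan": "0 0 -0.0005 0 0 0 0.01;0 0 -0.0005 0 0 0 0.01"
}}

```text
clock: 11.6
position: [0.5037, -0.0711, 0.2749]
tool_rot: [3.142, -0.0, 1.556]
force: [0.3, 0.5, -4.0]
grip_width: 0.0155
finger_force: 30.8
```

Request:
{"method": "send_rows", "body": {
  "plan": "0 0 -0.0005 0 0 0 0.01;0 0 -0.0005 0 0 0 0.01"
}}

```text
clock: 11.77
position: [0.5037, -0.0711, 0.2754]
tool_rot: [3.142, -0.0, 1.556]
force: [-0.1, -0.2, -3.4]
grip_width: 0.0157
finger_force: 30.8
```

Request:
{"method": "send_rows", "body": {
  "plan": "0 0 -0.0005 0 0 0 0.01;0 0 -0.0005 0 0 0 0.01"
}}

```text
clock: 11.93
position: [0.5037, -0.0711, 0.2759]
tool_rot: [3.142, -0.0, 1.556]
force: [-0.3, 0.5, -4.0]
grip_width: 0.0158
finger_force: 30.8
```

Request:
{"method": "send_rows", "body": {
  "plan": "0 0 -0.0005 0 0 0 0.01;0 0 -0.0005 0 0 0 0.01"
}}

```text
clock: 12.1
position: [0.5036, -0.0711, 0.2762]
tool_rot: [-3.141, -0.0, 1.556]
force: [0.9, 0.1, -6.0]
grip_width: 0.0158
finger_force: 30.3
```

Request:
{"method": "send_rows", "body": {
  "plan": "0 0 -0.0005 0 0 0 0.01;0 0 -0.0005 0 0 0 0.01"
}}

```text
clock: 12.27
position: [0.5035, -0.0711, 0.2764]
tool_rot: [-3.141, -0.0, 1.556]
force: [2.1, 0.9, -12.6]
grip_width: 0.0153
finger_force: 29.9
```

Request:
{"method": "send_rows", "body": {
  "plan": "0 0 0.0015 0 0 0 0.01;0 0 0.003 0 0 0 0.01;0 0 0.0035 0 0 0 0.01;0 0 0.0035 0 0 0 0.01"
}}

```text
clock: 12.6
position: [0.5037, -0.0711, 0.2733]
tool_rot: [3.142, 0.0, 1.556]
force: [0.1, 0.1, -3.8]
grip_width: 0.0155
finger_force: 31.3
```

Request:
{"method": "send_rows", "body": {
  "plan": "0 0 0 0 0 -3 0.01;0 0 0 0 0 -6 0.01;0 0 0 0 0 -9 0.01;0 0 0 0 0 -12 0.01;0 0 0 0 0 -15 0.01;0 0 0 0 0 -18 0.01;0 0 0 0 0 -20 0.01;0 0 0 0 0 -20 0.01"
}}

```text
clock: 13.27
position: [0.5037, -0.0712, 0.2734]
tool_rot: [3.141, 0.0, 1.906]
force: [-0.1, 0.1, -3.0]
grip_width: 0.0157
finger_force: 31.4
```

```bash
python3 - <<'E'
from h import *
delta([.5037,-.0711,.2734],135)
E
```

```text
now 13.2667 [ 0.5037 -0.0712  0.2734] [179.99   0.   109.23] F [-0.1  0.1 -3. ] M [-0.06 -0.03  0.01] q7 0.18
d [0.0001 0.     0.    ] [ 1.000e-02  1.000e-02 -2.577e+01]
```

Request:
{"method": "send_rows", "body": {
  "plan": "0 0 0 0 0 -3 0.01;0 0 0 0 0 -6 0.01;0 0 0 0 0 -9 0.01;0 0 0 0 0 -12 0.01;0 0 0 0 0 -15 0.01;0 0 0 0 0 -18 0.01;0 0 0 0 0 -21 0.01;0 0 0 0 0 -24 0.01;0 0 0 0 0 -26 0.01;0 0 0 0 0 -26 0.01"
}}

```text
clock: 14.1
position: [0.5037, -0.0712, 0.2734]
tool_rot: [3.142, 0.0, 2.359]
force: [0.1, -0.6, -4.0]
grip_width: 0.0156
finger_force: 31.4
```

Request:
{"method": "send_rows", "body": {
  "plan": "0 0 0 0 0 -0.5 0.01;0 0 0 0 0 -1 0.01;0 0 0 0 0 -1.5 0.01;0 0 0 0 0 -2 0.01;0 0 0 0 0 -2 0.01"
}}

```text
clock: 14.52
position: [0.5037, -0.0711, 0.2733]
tool_rot: [3.142, 0.0, 2.394]
force: [0.2, -0.2, -3.2]
grip_width: 0.0161
finger_force: 31.4
```

```bash
python3 - <<'E'
from h import *
delta([.5037,-.0711,.2734],140)
E
```

```text
now 14.5167 [ 0.5037 -0.0711  0.2733] [180.     0.   137.16] F [ 0.2 -0.2 -3.2] M [-0.04  0.01  0.01] q7 0.63
d [-0.      0.     -0.0001] [ 0.    0.   -2.84]
```

Request:
{"method": "send_rows", "body": {
  "plan": "0 0 0 0 0 -0.5 0.01;0 0 0 0 0 -1 0.01;0 0 0 0 0 -1.5 0.01;0 0 0 0 0 -1.5 0.01"
}}

```text
clock: 14.85
position: [0.5037, -0.0711, 0.2733]
tool_rot: [3.142, 0.0, 2.42]
force: [0.5, -0.3, -3.2]
grip_width: 0.0158
finger_force: 31.4
```

```bash
python3 - <<'E'
from h import *
delta([.5037,-.0711,.2734],140)
E
```

```text
now 14.85 [ 0.5037 -0.0711  0.2733] [180.     0.   138.67] F [ 0.5 -0.3 -3.2] M [-0.09 -0.16 -0.03] q7 0.65
d [ 0.      0.     -0.0001] [ 0.    0.   -1.33]
```

Request:
{"method": "send_rows", "body": {
  "plan": "0 0 0 0 0 -0.5 0.01;0 0 0 0 0 -0.8 0.01;0 0 0 0 0 -0.8 0.01"
}}

```text
clock: 15.1
position: [0.5037, -0.0712, 0.2733]
tool_rot: [3.142, 0.0, 2.434]
force: [1.2, 0.4, -3.8]
grip_width: 0.0158
finger_force: 31.4
```

```bash
python3 - <<'E'
from h import *
delta([.5037,-.0711,.2734],140)
E
```

```text
now 15.1 [ 0.5037 -0.0712  0.2733] [1.8000e+02 1.0000e-02 1.3946e+02] F [ 1.2  0.4 -3.8] M [-0.19 -0.35  0.02] q7 0.67
d [ 0.0001  0.     -0.0001] [ 0.    0.01 -0.54]
```

Request:
{"method": "send_rows", "body": {
  "plan": "0 0 0 0 0 -0.4 0.01;0 0 0 0 0 -0.8 0.01;0 0 0 0 0 -0.8 0.01"
}}

```text
clock: 15.35
position: [0.5038, -0.0712, 0.2733]
tool_rot: [3.141, 0.0, 2.448]
force: [0.4, -0.8, -3.8]
grip_width: 0.0156
finger_force: 31.4
```

```bash
python3 - <<'E'
from h import *
delta([.5037,-.0711,.2734],140)
E
```

```text
now 15.35 [ 0.5038 -0.0712  0.2733] [1.7999e+02 1.0000e-02 1.4027e+02] F [ 0.4 -0.8 -3.8] M [-0.31 -0.5  -0.07] q7 0.68
d [ 0.0001  0.     -0.0001] [0.01 0.01 0.27]
```

Request:
{"method": "send_rows", "body": {
  "plan": "0 0 0 0 0 -0.4 0.01;0 0 0 0 0 -0.8 0.01;0 0 0 0 0 -0.8 0.01"
}}

```text
clock: 15.6
position: [0.5037, -0.0711, 0.2733]
tool_rot: [3.141, 0.0, 2.462]
force: [1.8, -1.0, -3.5]
grip_width: 0.0156
finger_force: 31.4
```

```bash
python3 - <<'E'
from h import *
delta([.5037,-.0711,.2696],140)
E
```

```text
now 15.6 [ 0.5037 -0.0711  0.2733] [1.7999e+02 1.0000e-02 1.4107e+02] F [ 1.8 -1.  -3.5] M [-0.31 -0.65 -0.07] q7 0.69
d [ 0.0001 -0.      0.0037] [0.01 0.01 1.07]
```

Request:
{"method": "send_rows", "body": {
  "plan": "0 0 0.001 0 0 0 0.01;0 0 0.002 0 0 0 0.01;0 0 0.003 0 0 0 0.01;0 0 0.003 0 0 0 0.01"
}}

```text
clock: 15.93
position: [0.5036, -0.0711, 0.27]
tool_rot: [-3.141, -0.0, 2.461]
force: [1.8, -0.9, -3.9]
grip_width: 0.0157
finger_force: 31.3
```

Request:
{"method": "send_rows", "body": {
  "plan": "0 0 0.0005 0 0 0 0.01;0 0 0.0005 0 0 0 0.01"
}}

```text
clock: 16.1
position: [0.5036, -0.0711, 0.2697]
tool_rot: [-3.141, -0.0, 2.461]
force: [1.0, -0.8, -3.4]
grip_width: 0.0157
finger_force: 31.4
```

Request:
{"method": "send_rows", "body": {
  "plan": "0 0 0.0005 0 0 0 0.01;0 0 0.0005 0 0 0 0.01"
}}

```text
clock: 16.27
position: [0.5037, -0.0711, 0.2693]
tool_rot: [3.142, 0.0, 2.461]
force: [1.2, -1.0, -0.5]
grip_width: 0.0152
finger_force: 31.7
```

```bash
python3 - <<'E'
from h import *
delta([.5037,-.0711,.2696],140)
E
```

```text
now 16.2667 [ 0.5037 -0.0711  0.2693] [1.8000e+02 1.0000e-02 1.4103e+02] F [ 1.2 -1.  -0.5] M [-0.38 -0.44 -0.08] q7 0.69
d [ 0.      0.     -0.0003] [0.   0.01 1.03]
```

Request:
{"method": "send_rows", "body": {
  "plan": "0 0 0 0 0 0 0.02;0 0 0 0 0 0 0.025;0 0 0 0 0 0 0.04;0 0 0 0 0 0 0.06;0 0 0 0 0 0 0.07;0 0 0 0 0 0 0.07;0 0 0 0 0 0 0.07;0 0 0 0 0 0 0.07;0 0 -0.02 0 0 0 0.07;0 0 -0.04 0 0 0 0.07"
}}

```text
clock: 17.1
position: [0.5032, -0.071, 0.3092]
tool_rot: [-3.141, -0.002, 2.462]
force: [0.8, -0.9, 0.6]
grip_width: 0.0703
finger_force: 0.0
```

Request:
{"method": "send_rows", "body": {
  "plan": "0 0 -0.03 0 0 0 0.07;0 0 -0.06 0 0 0 0.07;0 0 -0.08 0 0 0 0.07;0 0.0 -0.08 0 0 0 0.07;0 0 -0.08 0 0 0 0.07"
}}

```text
clock: 17.52
position: [0.5039, -0.0711, 0.3899]
tool_rot: [3.141, 0.001, 2.461]
force: [-0.1, -0.9, -0.4]
grip_width: 0.0702
finger_force: 0.0
```

```bash
python3 - <<'E'
from h import *
from workcell import imaging
delta([.5037,-.0711,.2696],140)
W=lambda f,x,y,w,h:cv2.resize(f[y:y+h,x:x+w,::-1],None,fx=4,fy=4,interpolation=cv2.INTER_CUBIC)
s=imaging.grab_frame("scene")["color"];t=imaging.grab_frame("top")["color"]
c=np.hstack([W(s,250,205,110,140),W(t,325,150,85,140)])
cv2.imwrite("pics/s5.png",np.clip(c*1.6,0,255).astype(np.uint8))
E
```

```text
now 17.5167 [ 0.5039 -0.0711  0.3899] [1.7997e+02 8.0000e-02 1.4102e+02] F [-0.1 -0.9 -0.4] M [ 0.01  0.04 -0.01] q7 0.77
d [ 0.0003 -0.0002  0.1203] [0.03 0.08 1.02]
```

View pics/s5.png

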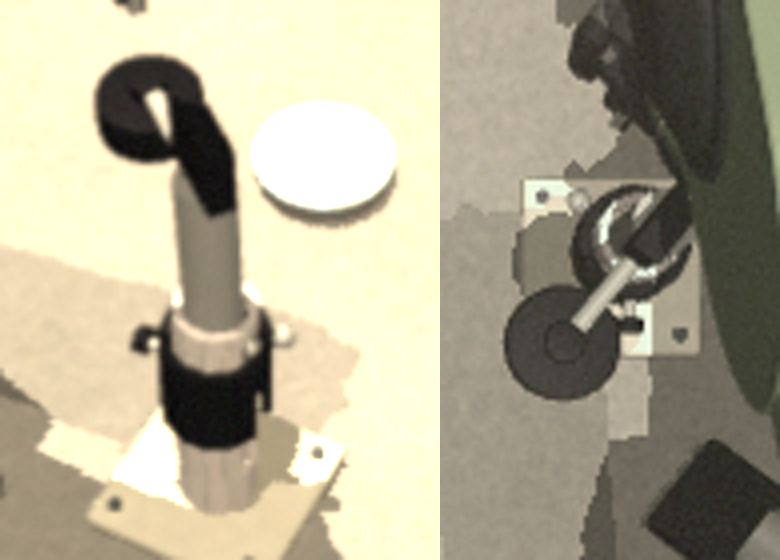

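The scene view shows the post standing up by itself with the pin ball at crop (283,335). In the top view the ball is at crop (583,205), about 50° round from the tube axis, so the pin is at the notch's end.

```bash
python3 -c "
from workcell import bot
print(bot.job_done())"
```

```text
the job is handed in; nothing more can be done
None
```

The lamp post is raised and stays up by itself with its pin home in the upper notch, about 50° round. The job was handed in at about 17.5 s; I estimate the pin met the collar with about 9 N at most, and the dish, jar and box were not touched.

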